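Load a paper roll into its carrier and the carrier into the bench dispenser

TASK

Load the bench paper dispenser. Lift the full paper roll (not the empty core) out of the storage rack and lay its axle in the two open slots of the loose carrier while the carrier is still out on the bench; then swing the dispenser's cam lever open if you have not yet done so, slide the carrier with the roll in it nose first under the hood until it is fully home, and swing the lever fully shut behind it. Leave the empty core in the rack and the things standing about where they are.

Things in the scene. Friction and masses are not known exactly. Their poses are not given: they have to be found in the camera images.
- full_roll: full roll of paper, 52 mm diameter, 96 mm long (cardboard core 28 x 102 mm), on a steel axle 12 mm thick and 132 mm long that shows at both ends; about 0.2 kg. Lies level in either of the rack's two berths (varies). Origin at its centre, y along the axle, ends alike. Grasp it across its diameter from above.
- empty_core: empty cardboard core, 28 mm diameter, 102 mm long, on a like 12 x 132 mm steel axle, in the other berth of the rack. Origin at its centre, y along the axle. It stays there.
- rack: fixed plywood rack, base 180 x 140 x 8 mm, z up, origin under its centre. Two berths at x = -55 and +55 mm: pairs of 8 mm cheeks, inner faces at y = +-55 mm, each with a 15 mm slot open at the top (floor 44 mm up, flared from 66 mm to the cheek top at 79 mm). An axle in it lies along the rack's y, its centre 50 mm above the bench.
- carrier: loose aluminium carrier, 0.35 kg, 152 x 140 mm, flat on the bench, may be slid along it. Origin on the underside midway between its slots; x to its nose, z up. Wide plate 8 mm thick from x = -48 to +45 mm, y = +-70 mm; behind it a 40 mm wide tail to x = -107 mm with an upright handle.
- carrier_seat (a point): where the roll's centre lies when its axle is seated in the carrier: 38 mm above the carrier's origin, axes as the carrier's, axle along y. Cheeks 8 mm thick, inner faces at y = +-55 mm (4 mm play for the roll), each with a 15 mm slot at x = 0 open at the top (floor 32 mm above the underside, flared from 54 mm to 28 mm wide at the cheek top, 67 mm).
- carrier_handle (a point): grip point on the carrier's upright wooden handle, a fin 34 mm long (carrier x), 12 mm thick (carrier y), its top 94 mm above the underside, centred 83 mm behind the carrier's origin. The point is in its middle, 80 mm above the underside; axes as the carrier's. Pinch across the thickness from above.
- bay_home (a point): point on the bench in the fixed dispenser where the carrier's origin lies when fully home, nose on the back stop (x = +45 mm). Axes as the carrier's then: x is the way it slides in. Side rails 12 mm high, inner faces y = +-73 mm from x = -50 mm, flared lead-ins out to x = -71 mm (mouth half width about 86 mm). No floor: the carrier slides on the bench.
- hood_top (a point): middle of the dispenser's hood, on its top, 89 mm above the bench, axes as bay_home's. In the bay_home frame the hood covers x = -29 to +41 mm, y = +-89 mm, underside at 80 mm (a tear bar at x = 43 mm hangs to 72 mm), side walls' inner faces at y = +-79 mm. A seated roll's top is at 64 mm and passes under.
- lever_pivot (a point): the cam lever's upright hinge axis on the dispenser, at x = -62, y = -95 mm in the bay_home frame, 10 mm above the bench; axes as bay_home's.
- lever_knob (a point): middle of the lever's upright round grip, a post of 20 mm diameter from 42 to 88 mm above the bench (this point 64 mm), 45 mm from the hinge axis. It can be pinched from above, and turns between the fingers, or pushed.
- cam_lever (a joint): lever angle (rad), counterclockwise from above positive; bar 70 mm long, 14 to 26 mm above the bench, with a lug down to 4 mm. 0 = shut (stop): along +y of bay_home, across the entry, its lug 3 mm behind the shoulder (x = -48 mm) of a carrier that is home. 1.57 = along -x of bay_home; clear of the carrier from 1.5 on; stop at 1.9. Stays where left (2 N at the knob); starts at 0 to 0.35.
- glue_bottle: tall white glue bottle, 71 mm diameter, 279 mm high, standing beyond the work; origin under its centre. Bystander.
- pot: small paste pot with a screw lid, 71 mm diameter, 70 mm high, standing near the robot; origin under its centre. Bystander.
- steel_weight: turned steel paper weight with a knob, 58 mm diameter, 59 mm high, near the dispenser; origin under its centre. Bystander.

How it is judged:
By the outcome, as a careful person would: the job done as asked, in the order asked, and still so for the second after the job is handed in, with the robot touching nothing.
It also fails if it takes over 72 s, if anything falls off the work surface, if the arm or the gripper's body presses on something with over 40 N, if the wrist force passes 120 N, or if a joint passes its speed limit or range.

ROBOT

A 6-joint arm with a two-finger parallel gripper is mounted at the origin on a cart in front of the work surface, level with it; the furniture and walls round the work are solid. World frame = base frame: x ahead of the robot, y to its left, z up, the work surface at z = 0. Lengths are in m, angles in rad, forces in N, time in s.
With the tool pointing down it reaches from about 0.3 to 0.775 m from the base axis. Payload 14.6 kg.
Tool frame: the origin (TCP) lies at the very end of the fingers, on their centre line; the grasp point (between the pads) lies 19 mm behind it; z points along the fingers, y is the line along which they close (so a half turn about z gives the same grasp; the last joint's range is limited). The gripper opens to 94 mm and grips with 3 to 60 N. Pads are 16 mm wide; open, the fingers measure 119 mm over their backs; the gripper's body (75 mm by 177 mm) begins 78 mm behind the grasp point.
Start: joints at [-1.388, 0.3, 1.521, -0, 1.321, -0.067], TCP at [0.136, -0.533, 0.181] pointing down, gripper open.
Joint ranges: [-3.03, 3.03], [-0.79, 2.21], [0.23, 2.52], [-1.04, 4.18], [0, 3.07], [-2.55, 2.55]. Speed limits (rad/s): [2.22, 2.22, 2.57, 3.14, 3.14, 3.14].

INTERFACE

Orientations are given as [roll, pitch, yaw] about the fixed x, y, z axes, in that order (R = Rz(yaw) Ry(pitch) Rx(roll)).
In Python, from station import status, vision, order, silhouettes gives the robot as it stands. The module is installed in compiled form; this text tells all that it offers.
- The arm moves only by the shell command python3 -m pendant 'ROWS' [FORCE]. ROWS is JSON, one flat list of numbers, 7 for each row, row after row: the shift along the tool's x, y, z in units of 500 mm (1.0 is 500 mm), then the turn, a rotation vector about the tool's x, y, z in units of 90 degrees (1.0 is 90 degrees), then the opening, from -1 (shut) to 1 (fully open). A call has 1 to 12 rows; each row is the pose to reach, as a shift and turn from the pose commanded when the call began, along the tool's axes at that moment; what a row does not reach only later rows make up. A row lasts 1/10 s, in which the tool goes at most 50 mm and 8.59 degrees, less where a joint would pass 70% of its speed; a pose out of reach is approached as far as the arm can. A call with a number of a shift or a turn outside -1 to 1 is refused whole. A call with a gripper value outside its range is refused whole. The fingers move at their own pace and stop on an object; FORCE is the grip in N (left out, the last holds). Time passes only in rows, so rows that repeat a pose let the fingers close. It gives the time, the measured TCP pose, the force, the opening and the grip force at its end, in the units of the state.
- status.get_obs(): the state, without advancing time (a new reading comes with each control period).
- vision.camera(name): name is "side" or "top" or "wrist"; returns a dict with "pixels" (384x512x3 uint8, red, green, blue), "K" (3x3 intrinsics, pixels), "k1" (the pictures are not rectified: a ray, as slopes to the right and down, at radius r is drawn at 1 + k1 r^2 times it, then the intrinsics apply), "R" (3x3) and "t" (3): a world point X has camera coordinates R X + t. Camera axes: x right, y down, z forward; pixel columns grow to the right and rows downward; lengths in m; the calibration is good to about 2 mm. A picture is of the moment at which its call begins. There is no depth.
- order.hand_in(): hands the job in; it is judged then, once.
Trained networks look in a picture, given as the dict that the camera call returned (one of the last four; its "shot" number tells which), for a name from the list of things; names that differ only in an ending like _2 or _b are one class to them, and where a whole thing is asked for, a point or a joint stands for the part that bears it (a point fixed in the world has none). Each returns a list of dicts, best first, with "score" (0 to 1); they miss things now and then, are a little off and sometimes report something else, mostly with a low value. They report only what shows in the picture. A call takes as long as a camera call.
- silhouettes(target, picture): "region" (384x512 bool, what is visible of it) and "extent" ([left, top, right, bottom] in pixels, round what is visible of it).
The state is a dict: "time_s": time; "qpos": joint angles; "joint_vel": joint speeds; "tau": joint torques, N m; "ee_pos": TCP position; "eef_rot": TCP orientation; "force": force on the tool from outside, world axes, zero at the start; "moment": the same for the moment, N m; "grip_width": finger opening in m; "grip_force": force on a finger pad.
Only numpy, scipy, OpenCV 4.12 (cv2) and the standard library are available. Lean on these libraries where they do the work, as an engineer would, in place of code of your own. Each camera call takes 0.05 s, during which the arm holds its last target. There are 200 camera calls.

## Working session

There is one attempt and no reset: what is moved stays moved. The work goes in short steps, Python scripts to look and compute and a shell command to move; the robot and the scene stay as the last step left them, time stands still between calls to the robot, and variables do not carry over. Pictures are saved under pics/ and viewed, at most 10 in all, crops included, and the job is handed in when it is done.

```bash
mkdir -p pics
cat > h.py <<'E'
import numpy as np, cv2, pickle
from station import status, vision, order, silhouettes
def save(n,c): cv2.imwrite(f'pics/{n}.png',c['pixels'][:,:,::-1])
E
python3 - <<'E'
from h import *
o=status.get_obs(); print({k:np.round(v,3).tolist() for k,v in o.items()})
for n in ['side','top']:
    c=vision.camera(n); save(n+'0',c); print(n,np.round(c['K'],1).tolist(),c['k1'],np.round(-c['R'].T@c['t'],3),np.round(c['R'],3).tolist())
    d={}
    for t in ['full_roll','empty_core','rack','carrier','hood_top','cam_lever','lever_knob','carrier_handle','glue_bottle','pot','steel_weight']:
        s=silhouettes(t,c); d[t]=s[:1]
        print(t,[(round(float(x['score']),2),[int(v) for v in x['extent']],int(x['region'].sum())) for x in s[:2]])
    pickle.dump((c,d),open(n+'0.pkl','wb'))
E
```

```text
{'time_s': 0.0, 'qpos': [-1.388, 0.3, 1.522, 0.0, 1.321, -0.067], 'joint_vel': [0.001, -0.0, -0.0, 0.0, -0.001, 0.002], 'tau': [0.004, -53.18, -35.273, 0.071, 0.024, -0.0], 'ee_pos': [0.136, -0.533, 0.181], 'eef_rot': [-3.14, -0.0, 0.25], 'force': [-0.618, 0.095, -0.242], 'moment': [-0.022, -0.008, -0.013], 'grip_force': 0.0, 'grip_width': 0.094}
side [[355.4, 0.0, 259.8], [0.0, 355.4, 192.2], [0.0, 0.0, 1.0]] -0.09197825023845999 [0.015 0.866 0.725] [[-0.862, -0.506, 0.022], [-0.287, 0.452, -0.844], [0.417, -0.734, -0.535]]
full_roll [(0.58, [201, 249, 232, 285], 642), (0.5, [259, 145, 316, 189], 1169)]
empty_core [(0.85, [166, 244, 197, 269], 310)]
rack [(0.68, [219, 191, 264, 227], 874), (0.55, [165, 239, 240, 303], 1560)]
carrier [(0.77, [221, 193, 260, 231], 857)]
hood_top [(0.71, [263, 148, 316, 193], 1124), (0.71, [292, 167, 306, 187], 149)]
cam_lever [(0.64, [287, 167, 303, 187], 167)]
lever_knob [(0.54, [289, 167, 306, 186], 175)]
carrier_handle [(0.68, [262, 149, 314, 193], 1098), (0.6, [220, 192, 264, 229], 870)]
glue_bottle [(0.67, [166, 156, 189, 240], 1234), (0.17, [159
[... 308 characters left out ...]
41, -0.001, -0.99]]
full_roll [(0.66, [100, 222, 145, 243], 635)]
empty_core [(0.53, [98, 191, 141, 202], 312), (0.42, [305, 206, 317, 231], 145)]
rack [(0.91, [98, 181, 150, 246], 1662)]
carrier [(0.96, [202, 162, 252, 219], 1608)]
hood_top [(0.93, [303, 162, 349, 235], 1942), (0.42, [99, 192, 137, 202], 312)]
cam_lever [(0.52, [304, 208, 313, 231], 134)]
lever_knob [(0.71, [306, 206, 316, 230], 103), (0.6, [363, 198, 390, 219], 311)]
carrier_handle [(0.98, [202, 165, 253, 216], 1483), (0.28, [305, 168, 353, 236], 1815)]
glue_bottle [(0.79, [136, 143, 169, 178], 719)]
pot [(0.93, [181, 232, 203, 253], 478), (0.52, [200, 167, 253, 217], 1604)]
steel_weight [(0.66, [368, 199, 389, 215], 289)]
```

Run:
```python
import cv2
a=cv2.imread('pics/top0.png')[125:275,90:400]
cv2.imwrite('pics/topc.png',cv2.resize(a,None,fx=2.58,fy=2.58,interpolation=cv2.INTER_CUBIC))
a=cv2.imread('pics/side0.png')[130:310,140:340]
cv2.imwrite('pics/sidec.png',cv2.resize(a,None,fx=3.3,fy=3.3,interpolation=cv2.INTER_CUBIC))
```

```text
(no output)
```

View pics/topc.png

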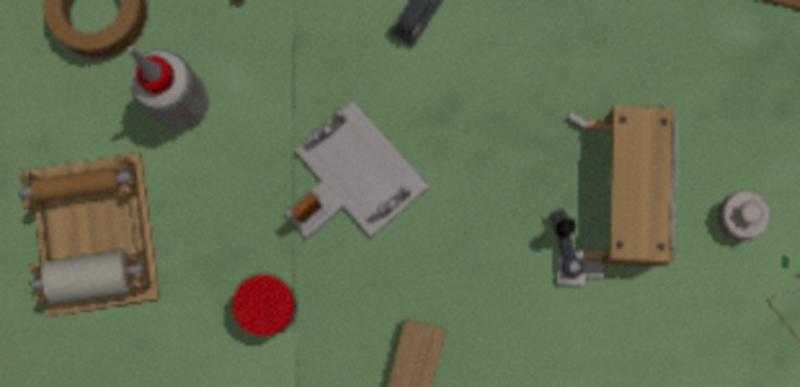

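View pics/sidec.png

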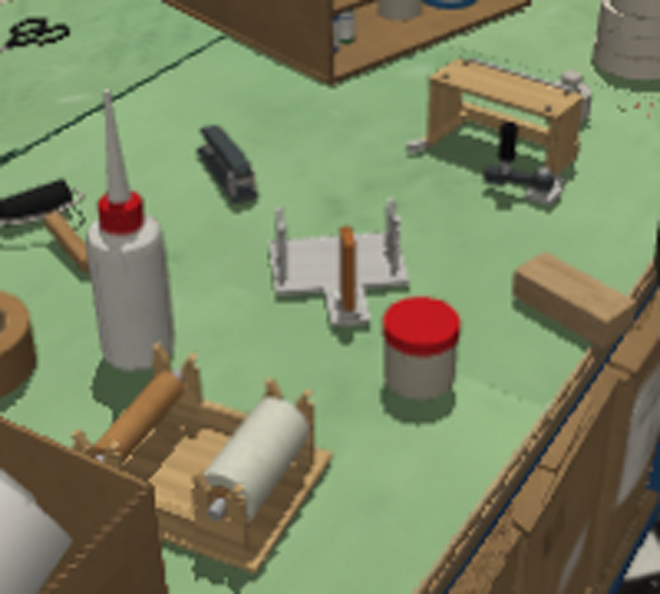

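The top crop shows the full roll in the rack's near berth (crop 85,278), the core in the far berth (78,185), the carrier (360,170) with its tail and handle at lower left (305,207) and its nose to the upper right. The dispenser (640,185) has its mouth facing left, with the lever pivot at (570,268) and knob at (563,225). The side crop agrees.

```bash
cat >> h.py <<'E'
def ray(c,uv):
    p=cv2.undistortPoints(np.array(uv,float).reshape(-1,1,2),c['K'],np.array([c['k1'],0,0,0,0.]))[:,0]
    return np.c_[p,np.ones(len(p))]@c['R']          # world directions
def onz(c,uv,z):
    d=ray(c,uv); o=-c['R'].T@c['t']
    z=np.broadcast_to(z,len(d)); return o+d*((z-o[2])/d[:,2])[:,None]
def proj(c,X):
    return cv2.projectPoints(np.array(X,float).reshape(-1,1,3),cv2.Rodrigues(c['R'])[0],c['t'],c['K'],np.array([c['k1'],0,0,0,0.]))[0][:,0]
E
python3 - <<'E'
from h import *
c,d=pickle.load(open('top0.pkl','rb'))
f=lambda l:[(90+x/2.58,125+y/2.58) for x,y in l]
for n,l,z in [('roll',[(38,287),(137,270)],.05),('core',[(27,193),(126,178)],.05),('rack',[(50,313),(157,298),(141,155)],.008),
 ('plate: left,top,right,bottom',[(295,150),(352,103),(428,186),(372,236)],.008),('handle',[(308,206)],.09),
 ('hood TL TR BR BL',[(614,106),(674,108),(672,263),(611,260)],.089),('pivot',[(570,268)],.026),('knob',[(562,225)],.088),
 ('pot',[(264,304)],.07),('weight',[(745,215)],.04),('glue',[(178,105)],.15),('wood',[(405,320),(443,325)],.05)]:
    print(n,np.round(onz(c,f(l),z)[:,:2],3).tolist())
E
```

```text
roll [[0.435, 0.387], [0.454, 0.268]]
core [[0.547, 0.402], [0.562, 0.282]]
rack [[0.406, 0.384], [0.423, 0.253], [0.596, 0.274]]
plate: left,top,right,bottom [[0.598, 0.086], [0.655, 0.017], [0.552, -0.073], [0.493, -0.005]]
handle [[0.521, 0.064]]
hood TL TR BR BL [[0.629, -0.287], [0.626, -0.357], [0.448, -0.346], [0.453, -0.277]]
pivot [[0.449, -0.237]]
knob [[0.494, -0.223]]
pot [[0.412, 0.117]]
weight [[0.505, -0.446]]
glue [[0.628, 0.202]]
wood [[0.391, -0.043], [0.385, -0.086]]
```

```bash
cat >> h.py <<'E'
from scipy.spatial.transform import Rotation as Ro
def tool():
    o=status.get_obs(); return np.array(o['ee_pos']),Ro.from_euler('xyz',o['eef_rot']).as_matrix()
def goto(p,yaw=None):
    "units for moving TCP to p with tool down; yaw = world direction angle of tool x"
    e,R=tool(); s=R.T@(np.array(p)-e)/.5
    if yaw is None: return np.round(s,4)
    Rt=Ro.from_euler('xyz',[np.pi,0,yaw]).as_matrix()
    return np.round(np.r_[s,Ro.from_matrix(R.T@Rt).as_rotvec()/(np.pi/2)],4)
E
python3 - <<'E'
from h import *
c=vision.camera('wrist'); e,R=tool()
print(np.round(c['K'],1).tolist(),c['k1']); o=-c['R'].T@c['t']
print('cam in tool',np.round(R.T@(o-e),3),'axes',np.round(R.T@c['R'].T,2).tolist())
print(goto([.40,-.26,.33],0.05))
E
```

```text
[[292.2, 0.0, 260.7], [0.0, 292.2, 189.1], [0.0, 0.0, 1.0]] -0.05066903256298166
cam in tool [ 0.073  0.002 -0.203] axes [[0.0, -0.97, -0.25], [1.0, 0.0, -0.0], [0.0, -0.25, 0.97]]
[ 0.6466 -0.3983 -0.2971 -0.      0.      0.1272]
```

View pics/top0.png

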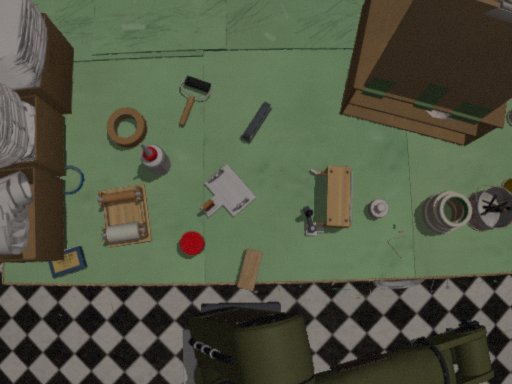

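The full top view confirms this: boxes far left and right, free space over the work, paper rolls/tins at right (x≈450).

```bash
python3 -m pendant '[0,0,-0.3,0,0,0,1, 0,0,-0.3,0,0,0,1, 0,0,-0.3,0,0,0,1, 0.62,-0.4,-0.3,0,0,0.16,1, 0.62,-0.4,-0.3,0,0,0.16,1, 0.62,-0.4,-0.3,0,0,0.16,1, 0.62,-0.4,-0.3,0,0,0.16,1, 0.62,-0.4,-0.3,0,0,0.16,1, 0.62,-0.4,-0.3,0,0,0.16,1, 0.62,-0.4,-0.3,0,0,0.16,1, 0.62,-0.4,-0.3,0,0,0.16,1, 0.62,-0.4,-0.3,0,0,0.16,1]'
python3 - <<'E'
from h import *
import time
c=vision.camera('wrist'); save('w1',c); d={}
for t in ['carrier','hood_top','cam_lever','lever_knob','carrier_handle','steel_weight']:
    s=silhouettes(t,c); d[t]=s[:1]
    print(t,[(round(float(x['score']),2),[int(v) for v in x['extent']],int(x['region'].sum())) for x in s[:2]])
pickle.dump((c,d),open('w1.pkl','wb'))
a=c['pixels'][:,:,::-1]; cv2.imwrite('pics/w1b.png',cv2.resize(a,(800,600),interpolation=cv2.INTER_CUBIC))
E
```

```text
time_s: 2.45
ee_pos: [0.3882, -0.2608, 0.3315]
eef_rot: [-3.141, -0.0, 0.002]
force: [0.2, -0.7, 0.4]
grip_width: 0.0939
grip_force: 0.0
carrier [(0.56, [28, 2, 151, 96], 6484)]
hood_top [(0.86, [231, 2, 334, 134], 7389)]
cam_lever [(0.81, [231, 74, 254, 126], 534), (0.38, [30, 0, 153, 94], 6488)]
lever_knob [(0.7, [234, 81, 258, 130], 555)]
carrier_handle [(0.61, [8, 122, 75, 168], 2226), (0.59, [29, 0, 153, 92], 6327)]
steel_weight [(0.69, [351, 67, 394, 102], 1190)]
```

View pics/w1b.png

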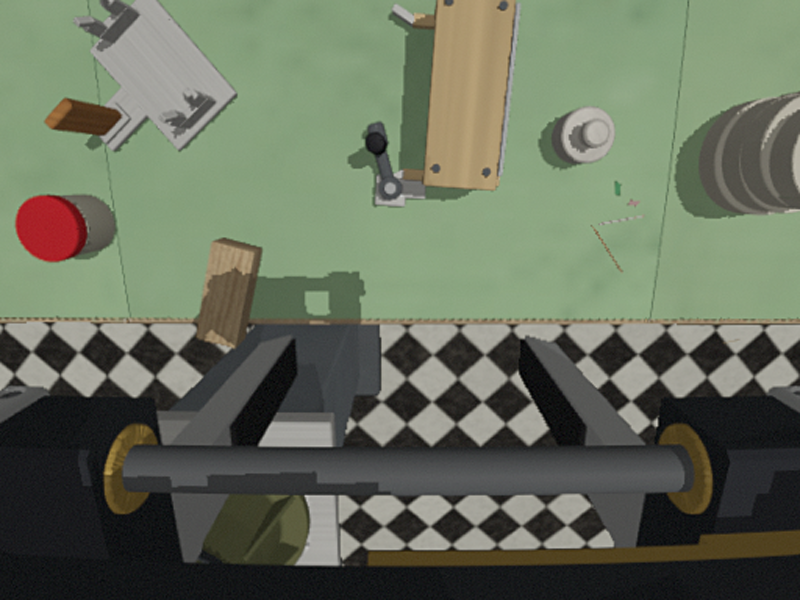

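The wrist view shows the carrier (150,70), lever knob (375,138), pivot (388,187) and hood (470,95), cut off at the top. I'll move forward a bit for complete views.

```bash
python3 -m pendant '[0.2,-0.16,0,0,0,0,1, 0.2,-0.16,0,0,0,0,1, 0.2,-0.16,0,0,0,0,1, 0.2,-0.16,0,0,0,0,1]'
python3 - <<'E'
from h import *
c=vision.camera('wrist'); save('w2',c); print(tool()[0])
pickle.dump(c,open('w2.pkl','wb'))
a=c['pixels'][0:240,40:360,::-1]; cv2.imwrite('pics/w2b.png',cv2.resize(a,(800,600),interpolation=cv2.INTER_CUBIC))
E
```

```text
time_s: 3.2
ee_pos: [0.4885, -0.1812, 0.3307]
eef_rot: [-3.141, 0.001, 0.001]
force: [-0.5, -0.4, -0.5]
grip_width: 0.0939
grip_force: 0.0
[ 0.48748178 -0.18227865  0.33090888]
```

View pics/w2b.png

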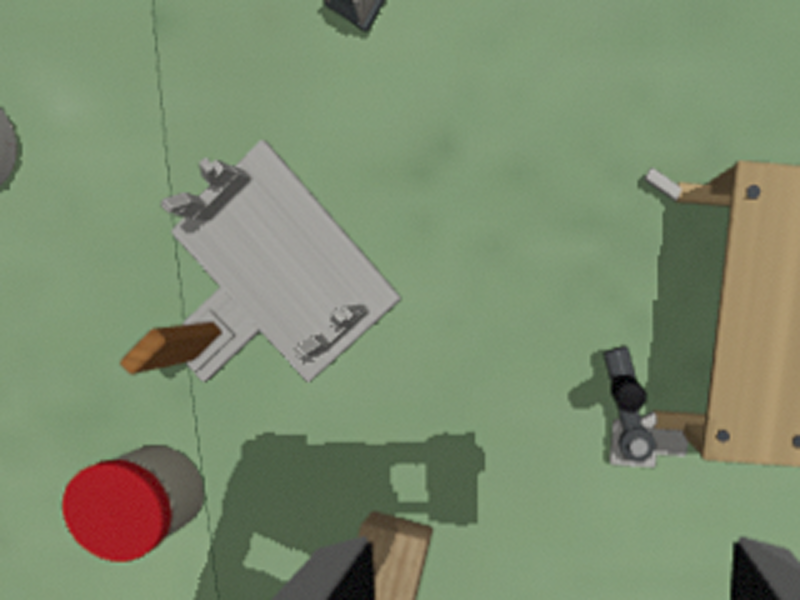

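The crop of w2 shows all the plate corners (263,140), (400,298), (308,381), (173,232), the handle back end (128,368), hood edge corners (738,162), (704,460), the pivot (638,445) and the knob top (628,392). I'll fit the poses.

```bash
cat > fit.py <<'E'
from h import *
from scipy.optimize import least_squares
def fit(obs,g):
    "obs: list of (cam,[(px,py)..],[(X,Y,Z)..])"
    def res(p,s=1):
        c_,s_=np.cos(p[2]),np.sin(p[2]); r=[]
        for c,uv,M in obs:
            M=np.array(M,float)/1000; W=np.c_[p[0]+c_*M[:,0]-s_*M[:,1],p[1]+s_*M[:,0]+c_*M[:,1],M[:,2]]
            r.append((proj(c,W)-np.array(uv))/c['K'][0,0]*300)
        return np.concatenate(r).ravel()
    q=least_squares(res,g,loss='soft_l1',x_scale=[.1,.1,1]); return q.x,np.round(res(q.x).reshape(-1,2),1).tolist()
E
python3 - <<'E'
from fit import *
w2=pickle.load(open('w2.pkl','rb')); w1=pickle.load(open('w1.pkl','rb'))[0]; top=pickle.load(open('top0.pkl','rb'))[0]
f2=lambda l:[(40+(x+.5)/2.5-.5,(y+.5)/2.5-.5) for x,y in l]; f1=lambda l:[((x+.5)/1.5625-.5,(y+.5)/1.5625-.5) for x,y in l]; ft=lambda l:[(90+x/2.58,125+y/2.58) for x,y in l]
P=[(45,70,8),(45,-70,8),(-48,-70,8),(-48,70,8)]
r=fit([(w2,f2([(263,140),(400,298),(308,381),(173,232),(128,368)]),P+[(-100,0,94)])],[.57,.0,-.9]);print('carrier w2',r)
r=fit([(top,ft([(352,103),(428,186),(372,236),(295,150)]),P)],[.57,.0,-.9]);print('carrier top',r)
H=[(-29,89,89),(-29,-89,89)]
r=fit([(w2,f2([(738,162),(704,460)]),H),(w1,f1([(496,190),(424,186)]),[(41,-89,89),(-29,-89,89)])],[.54,-.31,-1.6]);print('bay w',r)
b=r[0]
r=fit([(top,ft([(614,106),(674,108),(672,263),(611,260)]),[(-29,89,89),(41,89,89),(41,-89,89),(-29,-89,89)])],[.54,-.31,-1.6]);print('bay top',r)
R=np.array([[np.cos(b[2]),-np.sin(b[2])],[np.sin(b[2]),np.cos(b[2])]])
pv=b[:2]+R@[-.062,-.095]; print('pivot pred',pv)
print('pivot seen z.03',onz(w2,f2([(638,445)]),.03)); k=onz(w2,f2([(628,390)]),.088)[0]; print('knob',k)
l=R.T@(k[:2]-pv); print(np.hypot(*l),'angle',np.arctan2(-l[0],l[1]))
E
```

```text
carrier w2 (array([ 0.57731185,  0.00173537, -0.86953839]), [[0.2, -1.1], [1.3, -0.1], [0.6, 0.9], [-1.0, -0.4], [-1.2, 0.9]])
carrier top (array([ 0.57550563,  0.00526492, -0.86118862]), [[0.0, -0.6], [0.3, -0.0], [-0.2, 0.4], [-0.2, 0.2]])
bay w (array([ 0.54149413, -0.3120988 , -1.63222473]), [[-0.1, -0.9], [-0.2, 0.7], [0.5, 0.5], [-0.2, -0.2]])
bay top (array([ 0.53932455, -0.31087368, -1.63085859]), [[-0.0, -0.1], [0.0, 0.0], [0.0, -0.1], [-0.0, 0.1]])
pivot pred [ 0.45047948 -0.24438371]
pivot seen z.03 [[ 0.45207148 -0.24315816  0.03      ]]
knob [ 0.49926024 -0.2291027   0.088     ]
0.05111821950174612 angle 0.36500456494393774
```

```bash
python3 -m pendant '[0.011,0.094,0.1,0,0,0,0.06, 0.011,0.094,0.2,0,0,0,0.06, 0.011,0.094,0.3,0,0,0,0.06, 0.011,0.094,0.4,0,0,0,0.06, 0.011,0.094,0.4,0,0,0,0.06, 0.011,0.094,0.48,0,0,0,0.06, 0.011,0.094,0.56,0,0,0,0.06, 0.011,0.094,0.56,0,0,0,0.06, 0.011,0.094,0.56,0,0,0,-1, 0.011,0.094,0.56,0,0,0,-1, 0.011,0.094,0.56,0,0,0,-1, 0.011,0.094,0.56,0,0,0,-1]' 15
python3 - <<'E'
from h import *
e,R=tool(); print(e)
b=np.array([.540,-.3115]);y=-1.631;B=np.array([[np.cos(y),-np.sin(y)],[np.sin(y),np.cos(y)]])
pv=b+B@[-.062,-.095]; l=B.T@(e[:2]-pv); print(np.hypot(*l),np.arctan2(-l[0],l[1]))
for a in [.6,.9,1.2,1.5,1.75]:
    p=pv+.045*B@[-np.sin(a),np.cos(a)]; print(a,goto([p[0],p[1],e[2]]))
E
```

```text
time_s: 4.45
ee_pos: [0.493, -0.23, 0.0528]
eef_rot: [3.141, -0.002, -0.002]
force: [0.1, 0.8, 0.9]
grip_width: 0.0209
grip_force: 0.7
[ 0.49296541 -0.23003767  0.05281949]
0.04619097634185196 0.3649296350896829
0.6 [-0.011  -0.0185 -0.    ]
0.9 [-0.0281 -0.0392 -0.0001]
1.2 [-0.0506 -0.054  -0.0001]
1.5 [-0.0765 -0.0614 -0.0002]
1.75 [-0.0989 -0.0615 -0.0002]
```

```bash
python3 -m pendant '[0,0,0,0,0,0,-1, 0,0,0,0,0,0,-1, -0.011,-0.0185,0,0,0,0,-1, -0.028,-0.039,0,0,0,0,-1, -0.05,-0.054,0,0,0,0,-1, -0.076,-0.0615,0,0,0,0,-1, -0.1,-0.0615,0,0,0,0,-1, -0.105,-0.06,0,0,0,0,-1, -0.105,-0.06,0,0,0,0,-1, -0.105,-0.06,0,0,0,0,-1]' 15
python3 - <<'E'
from h import *
e,R=tool(); print(e)
b=np.array([.540,-.3115]);y=-1.631;B=np.array([[np.cos(y),-np.sin(y)],[np.sin(y),np.cos(y)]])
pv=b+B@[-.062,-.095]; l=B.T@(e[:2]-pv); print(np.hypot(*l),np.arctan2(-l[0],l[1]))
E
```

```text
time_s: 5.45
ee_pos: [0.44, -0.197, 0.0523]
eef_rot: [-3.137, 0.0, -0.001]
force: [-3.4, 23.4, 16.6]
grip_width: 0.0182
grip_force: 14.9
[ 0.43999128 -0.19695699  0.05234934]
0.047777825761392306 1.8186120655783888
```

```bash
python3 -m pendant '[0,0,0,0,0,0,0.06, 0,0,0,0,0,0,0.06, 0,0,-0.1,0,0,0,0.06, 0,0,-0.2,0,0,0,1, 0,0,-0.3,0,0,0,1, -0.06,-0.1,-0.4,0,0,0,1, -0.06,-0.2,-0.5,0,0,0,1, -0.06,-0.3,-0.5,0,0,0,1, -0.06,-0.4,-0.5,0,0,0,1, -0.06,-0.5,-0.5,0,0,0,1, -0.06,-0.6,-0.5,0,0,0,1, -0.06,-0.7,-0.5,0,0,0,1]' 15
python3 -m pendant '[0,-0.1,0,0,0,0,1, 0,-0.2,0,0,0,0,1, 0,-0.28,0,0,0,0,1, 0,-0.28,0,0,0,0,1]'
python3 - <<'E'
from h import *
c=vision.camera('wrist'); save('w3',c); print(tool()[0])
pickle.dump(c,open('w3.pkl','wb'))
for t in ['full_roll','empty_core','rack']:
    print(t,[(round(float(x['score']),2),[int(v) for v in x['extent']],int(x['region'].sum())) for x in silhouettes(t,c)[:2]])
a=c['pixels'][0:240,140:460,::-1]; cv2.imwrite('pics/w3b.png',cv2.resize(a,(800,600),interpolation=cv2.INTER_CUBIC))
E
```

```text
time_s: 6.65
ee_pos: [0.4101, 0.1156, 0.3016]
eef_rot: [-3.142, -0.001, -0.002]
force: [0.7, -0.7, -0.5]
grip_width: 0.0941
grip_force: 0.0
time_s: 7.05
ee_pos: [0.4101, 0.2571, 0.3004]
eef_rot: [3.141, 0.001, 0.002]
force: [0.1, -0.9, -0.2]
grip_width: 0.0936
grip_force: 0.0
[0.41040116 0.25521758 0.30052466]
full_roll [(0.85, [172, 120, 256, 158], 2332)]
empty_core [(0.96, [155, 48, 249, 77], 1579)]
rack [(0.8, [157, 38, 264, 161], 5974)]
```

View pics/w3b.png

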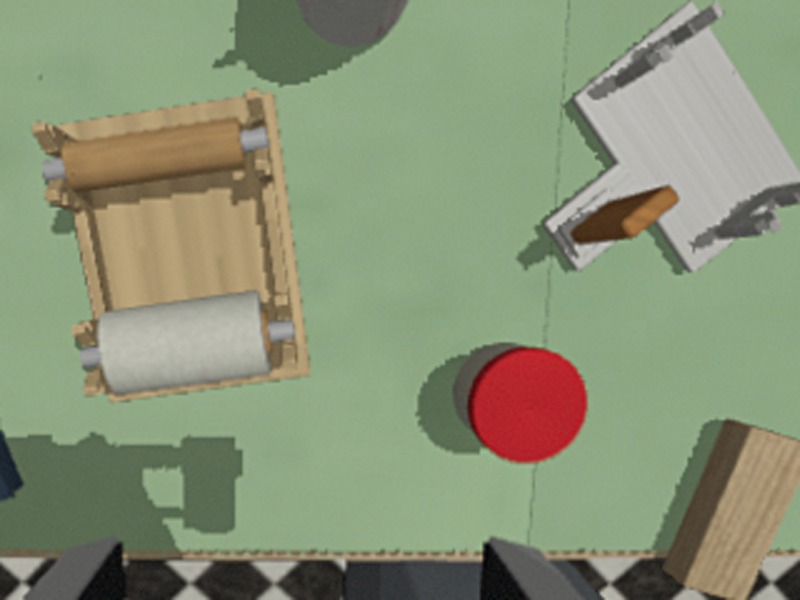

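The w3 crop shows the full roll's axle ends at (80,357) and (293,330), the core's at (43,170) and (268,137), and the carrier's rear corners (575,100), (692,270), (545,222), (578,270).

Run:
```python
from fit import *
w2=pickle.load(open('w2.pkl','rb')); w3=pickle.load(open('w3.pkl','rb'))
f2=lambda l:[(40+(x+.5)/2.5-.5,(y+.5)/2.5-.5) for x,y in l]; f3=lambda l:[(140+(x+.5)/2.5-.5,(y+.5)/2.5-.5) for x,y in l]
for n,l in [('roll',[(80,357),(293,330)]),('core',[(43,170),(268,137)])]:
    p=onz(w3,f3(l),.05); v=p[1]-p[0]; print(n,p.mean(0),np.hypot(v[0],v[1]),'axle yaw',np.arctan2(v[1],v[0]))
P=[(45,70,8),(45,-70,8),(-48,-70,8),(-48,70,8)]
a=(w2,f2([(263,140),(400,298),(308,381),(173,232)]),P); b=(w3,f3([(575,100),(692,270),(545,222),(578,270)]),[(-48,70,8),(-48,-70,8),(-107,20,8),(-107,-20,8)])
print(fit([b],[.57,0,-.87])); print(fit([a,b],[.57,0,-.87]))
m=silhouettes('full_roll',w3) if 0 else None
```

```text
roll [0.44827135 0.32706318 0.05      ] 0.13283919766043575 axle yaw -1.4466660327328127
core [0.5581018  0.34168355 0.05      ] 0.1333020115173858 axle yaw -1.440064577344566
(array([ 0.57785313,  0.00373685, -0.87327579]), [[-0.7, -1.6], [0.5, 1.4], [-0.3, -0.1], [0.5, 0.3]])
(array([ 0.57722652,  0.00305459, -0.87598738]), [[-0.3, -1.1], [0.5, 0.3], [-0.4, 1.0], [-1.7, -0.7], [-0.2, -1.3], [0.7, 1.8], [0.0, 0.1], [0.8, 0.6]])
```

```bash
python3 -m pendant '[0.076,-0.143,0,0,0,-0.09,1, 0.076,-0.143,0,0,0,-0.18,1, 0.076,-0.143,0,0,0,-0.27,1, 0.076,-0.143,0,0,0,-0.36,1, 0.076,-0.143,0,0,0,-0.45,1, 0.076,-0.143,0,0,0,-0.54,1, 0.076,-0.143,0,0,0,-0.63,1, 0.076,-0.143,0.1,0,0,-0.72,1, 0.076,-0.143,0.2,0,0,-0.81,1, 0.076,-0.143,0.3,0,0,-0.9,1, 0.076,-0.143,0.3,0,0,-1,1, 0.076,-0.143,0.3,0,0,-1,1]'
python3 - <<'E'
from h import *
print(goto([.4483,.327,.031],1.697), status.get_obs()['qpos'])
E
```

```text
time_s: 8.45
ee_pos: [0.4491, 0.3238, 0.1505]
eef_rot: [-3.14, 0.001, 1.57]
force: [0.1, 0.7, -0.1]
grip_width: 0.0941
grip_force: 0.0
[ 0.0065 -0.0014  0.2389 -0.0008  0.0005 -0.0807] [ 5.58595375e-01  3.35633946e-01  1.54800922e+00 -9.57768859e-05
  1.25937606e+00  5.59246944e-01]
```

```bash
python3 -m pendant '[0.006,-0.001,0.05,0,0,-0.08,0.7, 0.006,-0.001,0.12,0,0,-0.08,0.7, 0.006,-0.001,0.18,0,0,-0.08,0.7, 0.006,-0.001,0.238,0,0,-0.08,0.7, 0.006,-0.001,0.238,0,0,-0.08,0.7, 0.006,-0.001,0.238,0,0,-0.08,-1, 0.006,-0.001,0.238,0,0,-0.08,-1, 0.006,-0.001,0.238,0,0,-0.08,-1, 0.006,-0.001,0.238,0,0,-0.08,-1, 0.006,-0.001,0.238,0,0,-0.08,-1, 0.006,-0.001,0.238,0,0,-0.08,-1]' 25
python3 - <<'E'
from h import *
print(np.round(tool()[0],4))
E
```

```text
time_s: 9.55
ee_pos: [0.4488, 0.3285, 0.0328]
eef_rot: [3.14, -0.001, 1.695]
force: [-0.2, 0.1, 6.3]
grip_width: 0.0484
grip_force: 25.0
[0.4488 0.3285 0.0328]
```

```bash
python3 -m pendant '[0,0,-0.06,0,0,0,-1, 0,0,-0.14,0,0,0,-1, 0,0,-0.22,0,0,0,-1, -0.1,-0.02,-0.3,0,0,0,-1, -0.18,-0.04,-0.334,0,0,0,-1, -0.26,-0.06,-0.334,0,0,0,-1, -0.34,-0.08,-0.334,0,0,0,-1, -0.43,-0.1,-0.334,0,0,0,-1, -0.527,-0.105,-0.334,0,0,0,-1, -0.527,-0.105,-0.334,0,0,0,-1]'
python3 - <<'E'
from h import *
print(goto([.5774,.003,.20],.697),status.get_obs()['grip_width'])
E
```

```text
time_s: 10.55
ee_pos: [0.4289, 0.056, 0.1992]
eef_rot: [3.141, 0.001, 1.69]
force: [-0.3, 0.9, -1.2]
grip_width: 0.0481
grip_force: 23.9
[-1.405e-01  2.824e-01 -1.500e-03  4.000e-04  4.000e-04  6.319e-01] 0.048137545152796
```

```bash
python3 -m pendant '[0,0,0,0,0,0.09,-1, 0,0.05,0,0,0,0.18,-1, 0,0.1,0,0,0,0.27,-1, -0.05,0.15,0,0,0,0.36,-1, -0.08,0.2,0,0,0,0.45,-1, -0.11,0.25,0,0,0,0.54,-1, -0.14,0.282,0,0,0,0.632,-1, -0.14,0.282,0,0,0,0.632,-1, -0.14,0.282,0,0,0,0.632,-1]'
python3 - <<'E'
from h import *
print(goto([.5774,.003,.20],.697),status.get_obs()['grip_width'])
for n in ['wrist','side']:
    c=vision.camera(n); save(n+'4',c); pickle.dump(c,open(n+'4.pkl','wb'))
    if n=='wrist':
        for t in ['full_roll','carrier']: print(t,[(round(float(x['score']),2),[int(v) for v in x['extent']]) for x in silhouettes(t,c)[:1]])
        w=c
    else:
        a=c['pixels'][120:260,190:330]
b=w['pixels'][:300,100:400]
cv2.imwrite('pics/m4.png',np.hstack([cv2.resize(b,(480,480)),cv2.resize(a,(310,480))])[:,:,::-1])
E
```

```text
time_s: 11.45
ee_pos: [0.5772, 0.0088, 0.1984]
eef_rot: [-3.141, 0.001, 0.704]
force: [0.1, 0.0, -2.0]
grip_width: 0.0488
grip_force: 23.9
[-0.0072  0.0091 -0.0031 -0.0006  0.0005  0.0046] 0.04882779138107316
full_roll [(0.76, [217, 129, 302, 288])]
carrier [(0.71, [171, 119, 297, 191])]
```

View pics/m4.png

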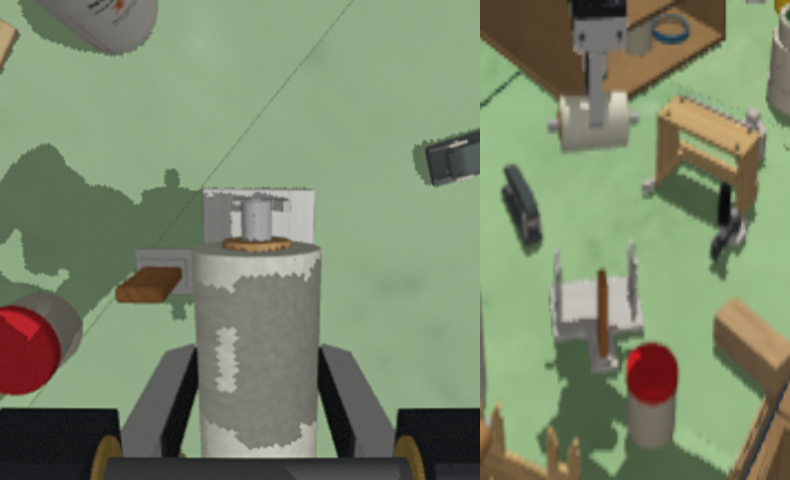

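The picture shows the roll held level, its axle end at (257,215) over the carrier, whose far edge corners are at (203,188) and (315,188). I'll check both against the predictions.

Run:
```python
from fit import *
c=pickle.load(open('wrist4.pkl','rb')); e,R=tool()
g=lambda l:[(100+(x+.5)*.625-.5,(y+.5)*.625-.5) for x,y in l]
p=onz(c,g([(203,188),(315,188)]),.008); v=p[1]-p[0]; print('edge',p[:,:2],np.hypot(*v[:2]),np.arctan2(v[1],v[0]))
yaw=-.873; nrm=np.array([np.cos(yaw+np.pi/2),np.sin(yaw+np.pi/2)]); x=np.array([np.cos(yaw),np.sin(yaw)])
m=p.mean(0)[:2]; print('carrier origin from edge', m-.07*nrm+.0015*x)
q=onz(c,g([(257,217)]),e[2]+.0172)[0]; print('axle end in tool',R.T@(q-e))
q=onz(c,g([(257,200)]),e[2]+.0172+.006)[0]; print('axle tip top in tool',R.T@(q-e))
```

```text
edge [[0.60080656 0.08488434]
 [0.66023729 0.01500272]] 0.09173578710329004 -0.8660418243247634
carrier origin from edge [0.57784752 0.00381699]
axle end in tool [ 0.05904623  0.0020706  -0.01718558]
axle tip top in tool [ 0.06577968  0.00207928 -0.02318396]
```

```bash
python3 -m pendant '[-0.006,0.006,0.08,0,0,0,-1, -0.006,0.006,0.16,0,0,0,-1, -0.006,0.006,0.22,0,0,0,-1, -0.006,0.006,0.25,0,0,0,-1, -0.006,0.006,0.28,0,0,0,-1, -0.006,0.006,0.3,0,0,0,-1, -0.006,0.006,0.32,0,0,0,-1, -0.006,0.006,0.335,0,0,0,-1, -0.006,0.006,0.345,0,0,0,-1, -0.006,0.006,0.345,0,0,0,-1]'
```

```text
time_s: 12.65
ee_pos: [0.5769, 0.0041, 0.026]
eef_rot: [-3.141, 0.001, 0.702]
force: [-2.0, 0.9, -1.2]
grip_width: 0.0484
grip_force: 24.0
```

```bash
python3 -m pendant '[0,0,0.005,0,0,0,-1, 0,0,0.009,0,0,0,-1, 0,0,0.009,0,0,0,0.4, 0,0,0.009,0,0,0,0.4, 0,0,0.009,0,0,0,0.4, 0,0,-0.06,0,0,0,0.4, 0,0,-0.14,0,0,0,0.4, 0,0,-0.22,0,0,0,0.4, 0,0,-0.3,0,0,0,0.4, 0,0,-0.4,0,0,0,0.4, 0,0,-0.5,0,0,0,0.4, 0,0,-0.5,0,0,0,0.4]'
python3 - <<'E'
from h import *
w=vision.camera('wrist'); pickle.dump(w,open('w5.pkl','wb')); s=vision.camera('side'); print(tool()[0])
for t in ['full_roll','carrier','carrier_handle']: print(t,[(round(float(x['score']),2),[int(v) for v in x['extent']]) for x in silhouettes(t,w)[:1]])
b=w['pixels'][60:300,130:370]; a=s['pixels'][140:260,190:310]
cv2.imwrite('pics/m5.png',np.hstack([cv2.resize(b,(480,480),interpolation=2),cv2.resize(a,(320,320),interpolation=2).repeat(1,0) if 0 else np.vstack([cv2.resize(a,(320,320),interpolation=2),np.zeros((160,320,3),np.uint8)])])[:,:,::-1])
E
```

```text
time_s: 13.85
ee_pos: [0.5789, 0.0039, 0.284]
eef_rot: [3.134, -0.008, 0.702]
force: [0.2, -0.3, -0.2]
grip_width: 0.0655
grip_force: 0.0
[0.57738952 0.00396194 0.27720113]
full_roll [(0.72, [242, 121, 277, 206])]
carrier [(0.81, [183, 117, 285, 207])]
carrier_handle [(0.81, [187, 119, 289, 209])]
```

View pics/m5.png

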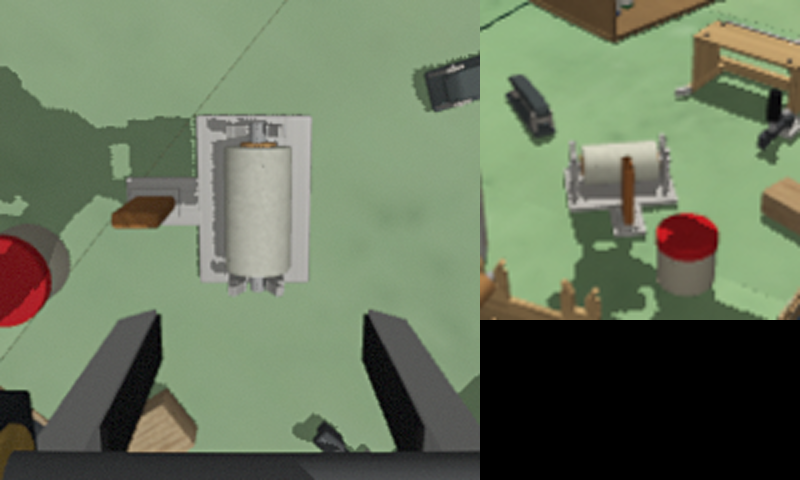

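The roll lies in both slots (roll at crop 258,210, axle ends between cheeks; the side view agrees). Plate corners are at (197,115), (311,116), (309,281), (198,280). I'll refit for the handle.

Run:
```python
from fit import *
c=pickle.load(open('w5.pkl','rb'))
g=lambda l:[(130+(x+.5)/2-.5,60+(y+.5)/2-.5) for x,y in l]
r=fit([(c,g([(197,115),(311,116),(309,281),(198,280)]),[(-48,70,8),(45,70,8),(45,-70,8),(-48,-70,8)])],[.577,.004,-.87]); print(r)
print(tool()[0])
y=r[0][2]
for o in ([.577,.004],r[0][:2]):
    h=np.array(o)-.083*np.array([np.cos(y),np.sin(y)]); print(h,goto([h[0],h[1],.15],y+np.pi), status.get_obs()['qpos'][5])
```

```text
(array([ 0.57796342,  0.00424658, -0.87541862]), [[-0.6, -0.7], [0.7, -0.8], [-0.6, 0.9], [0.5, 1.1]])
[0.57672199 0.00402423 0.2749114 ]
[0.52382393 0.06772838] [ 2.000e-03 -1.652e-01  2.501e-01 -1.700e-03  1.000e-04 -9.957e-01] 0.812131775083811
[0.52478735 0.06797495] [ 3.800e-03 -1.643e-01  2.501e-01 -1.700e-03  1.000e-04 -9.957e-01] 0.812131775083811
```

```bash
python3 -m pendant '[0,-0.03,0,0,0,-0.09,0.06, 0,-0.06,0,0,0,-0.18,0.06, 0,-0.09,0,0,0,-0.27,0.06, 0,-0.12,0,0,0,-0.36,0.06, 0,-0.164,0,0,0,-0.45,0.06, 0.003,-0.164,0,0,0,-0.54,0.06, 0.003,-0.164,0,0,0,-0.63,0.06, 0.003,-0.164,0.05,0,0,-0.72,0.06, 0.003,-0.164,0.1,0,0,-0.81,0.06, 0.003,-0.164,0.15,0,0,-0.9,0.06, 0.003,-0.164,0.2,0,0,-0.996,0.06, 0.003,-0.164,0.25,0,0,-0.996,0.06]'
python3 - <<'E'
from h import *
print(goto([.5243,.0678,.061],-.875+np.pi))
E
```

```text
time_s: 15.3
ee_pos: [0.5246, 0.0676, 0.1493]
eef_rot: [-3.14, -0.001, 2.272]
force: [-0.4, 1.3, -0.3]
grip_width: 0.0501
grip_force: 0.0
[ 5.000e-04  1.000e-04  1.766e-01 -1.000e-03 -8.000e-04  3.700e-03]
```

```bash
python3 -m pendant '[0,0,0.06,0,0,0,0.06, 0,0,0.12,0,0,0,0.06, 0,0,0.176,0,0,0,0.06, 0,0,0.176,0,0,0,0.06, 0,0,0.176,0,0,0,-1, 0,0,0.176,0,0,0,-1, 0,0,0.176,0,0,0,-1, 0,0,0.176,0,0,0,-1, 0,0,0.176,0,0,0,-1]' 40
python3 - <<'E'
from h import *
e,R=tool(); y=Ro.from_matrix(R).as_euler('xyz')[2]; print(e,y)
yc=y-np.pi; o=e[:2]+.083*np.array([np.cos(yc),np.sin(yc)]); print('carrier est',o,yc)
b=np.array([.540,-.3115]); yb=-1.631
def hp(org,yaw): return np.array(org)-.083*np.array([np.cos(yaw),np.sin(yaw)])
u=np.array([np.cos(yb),np.sin(yb)])
for d in (.2,.12,.09,.0): 
    h=hp(b-d*u,yb); print(d,b-d*u,h,goto([*h,e[2]],yb+np.pi))
E
```

```text
time_s: 16.2
ee_pos: [0.5255, 0.0676, 0.064]
eef_rot: [3.141, 0.0, 2.267]
force: [-1.9, -0.8, 1.5]
grip_width: 0.0133
grip_force: 1.2
[0.52548634 0.0676006  0.06402891] 2.266667094496078
carrier est [0.57869382 0.00389845] -0.874925559093715
0.2 [ 0.55203346 -0.11186234] [ 0.55702735 -0.02901271] [-1.887e-01 -7.550e-02  0.000e+00  5.000e-04  1.000e-04  4.813e-01]
0.12 [ 0.54722008 -0.1917174 ] [ 0.55221396 -0.10886777] [-3.051e-01 -1.852e-01  0.000e+00  5.000e-04  1.000e-04  4.813e-01]
0.09 [ 0.54541506 -0.22166305] [ 0.55040894 -0.13881342] [-3.488e-01 -2.264e-01  0.000e+00  5.000e-04  1.000e-04  4.813e-01]
0.0 [ 0.54   -0.3115] [ 0.54499389 -0.22865037] [-4.798e-01 -3.499e-01  0.000e+00  5.000e-04  1.000e-04  4.813e-01]
```

```bash
python3 -m pendant '[0,0,0,0,0,0,-1, 0,0,0,0,0,0,-1, -0.02,-0.008,0,0,0,0.05,-1, -0.04,-0.016,0,0,0,0.1,-1, -0.06,-0.024,0,0,0,0.16,-1, -0.08,-0.033,0,0,0,0.22,-1, -0.1,-0.04,0,0,0,0.28,-1, -0.12,-0.048,0,0,0,0.34,-1, -0.14,-0.056,0,0,0,0.39,-1, -0.16,-0.064,0,0,0,0.43,-1, -0.18,-0.072,0,0,0,0.465,-1, -0.188,-0.075,0,0,0,0.481,-1]' 40
python3 -m pendant '[0,0,0,0,0,0,-1,0,0,0,0,0,0,-1]'
python3 - <<'E'
from h import *
w=vision.camera('wrist'); pickle.dump(w,open('w6.pkl','wb')); print(tool()[0])
t=vision.camera('top'); pickle.dump(t,open('t6.pkl','wb'))
b=w['pixels'][:,:]; a=t['pixels'][140:260,200:360]
cv2.imwrite('pics/m6.png',np.hstack([cv2.resize(b,(400,300),interpolation=2),cv2.resize(a,(400,300),interpolation=2)])[:,:,::-1])
E
```

```text
time_s: 17.4
ee_pos: [0.5574, -0.0285, 0.0639]
eef_rot: [3.14, -0.001, 1.509]
force: [1.0, 6.6, 5.4]
grip_width: 0.0113
grip_force: 40.0
time_s: 17.6
ee_pos: [0.5575, -0.0288, 0.064]
eef_rot: [3.14, 0.001, 1.512]
force: [5.1, -1.3, 4.5]
grip_width: 0.0114
grip_force: 40.0
[ 0.55742813 -0.02874669  0.06398059]
```

View pics/m6.png

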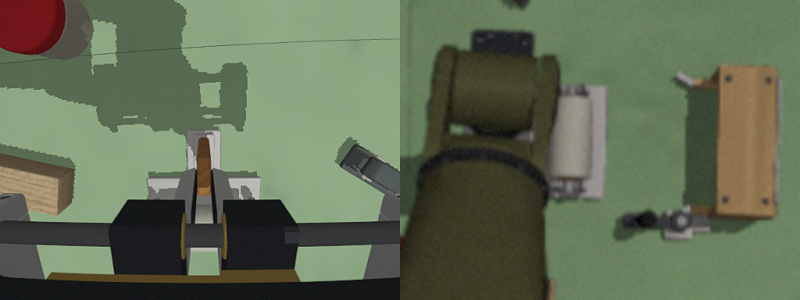

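The picture shows the handle pinched, the roll seated, the carrier facing the dispenser, and the lever open along −x of the bay. Relative check from the top view follows.

Run:
```python
from fit import *
c=pickle.load(open('t6.pkl','rb'))
g=lambda l:[(200+(x-400+.5)/2.5-.5,140+(y+.5)/2.5-.5) for x,y in l]
n=onz(c,g([(606,86),(604,201)]),.008)[:,:2]; print('nose',n)
y=-1.631; B=np.array([[np.cos(y),-np.sin(y)],[np.sin(y),np.cos(y)]]); b=np.array([.540,-.3115])
print('nose in bay',((n-b)@B).round(4).tolist())
h=onz(c,g([(720,64),(783,67),(777,218),(712,214)]),.089)[:,:2]; print('hood in bay',((h-b)@B).round(4).tolist())
e,R=tool(); print('handle in bay',((e[:2]-b)@B))
for d in (.12,.0): print(d,goto([*(b+B@[-.083-d,0]),e[2]],y+np.pi))
```

```text
nose [[ 0.62209537 -0.15566644]
 [ 0.47893323 -0.14924906]]
nose in bay [[-0.1605, 0.0726], [-0.1583, -0.0707]]
hood in bay [[-0.0304, 0.0901], [0.0452, 0.0898], [0.0404, -0.0899], [-0.0362, -0.088]]
handle in bay [-0.28332175  0.00037408]
0.12 [-1.606e-01 -1.000e-03  1.000e-04  1.200e-03  4.000e-04  9.000e-04]
0.0 [-4.006e-01 -1.300e-03  2.000e-04  1.200e-03  4.000e-04  9.000e-04]
```

```bash
python3 -m pendant '[-0.04,0,0,0,0,0,-1, -0.08,0,0,0,0,0,-1, -0.12,0,0,0,0,0,-1, -0.16,0,0,0,0,0,-1, -0.19,0,0,0,0,0,-1, -0.21,0,0,0,0,0,-1, -0.23,0,0,0,0,0,-1, -0.25,0,0,0,0,0,-1, -0.27,0,0,0,0,0,-1, -0.29,0,0,0,0,0,-1, -0.29,0,0,0,0,0,-1]' 40
```

```text
time_s: 18.8
ee_pos: [0.5481, -0.1732, 0.0639]
eef_rot: [3.142, -0.001, 1.511]
force: [-0.4, 1.2, 8.4]
grip_width: 0.0111
grip_force: 40.0
```

```bash
python3 -m pendant '[-0.02,0,0,0,0,0,-1, -0.04,0,0,0,0,0,-1, -0.06,0,0,0,0,0,-1, -0.075,0,0,0,0,0,-1, -0.09,0,0,0,0,0,-1, -0.098,0,0,0,0,0,-1, -0.104,0,0,0,0,0,-1, -0.104,0,0,0,0,0,-1]' 40
```

```text
time_s: 19.6
ee_pos: [0.5452, -0.2239, 0.064]
eef_rot: [-3.141, -0.002, 1.512]
force: [1.1, 7.0, 10.2]
grip_width: 0.0113
grip_force: 40.0
```

```bash
python3 -m pendant '[-0.003,0,0,0,0,0,-1, -0.006,0,0,0,0,0,-1, -0.009,0,0,0,0,0,-1, -0.012,0,0,0,0,0,-1, -0.012,0,0,0,0,0,-1]' 40
```

```text
time_s: 20.1
ee_pos: [0.545, -0.2293, 0.0639]
eef_rot: [3.141, -0.003, 1.512]
force: [1.7, 11.3, 10.1]
grip_width: 0.011
grip_force: 40.0
```

```bash
python3 -m pendant '[-0.004,0,0,0,0,0,-1, -0.008,0,0,0,0,0,-1, -0.008,0,0,0,0,0,-1]' 40; python3 -m pendant '[0,0,0,0,0,0,-1,0,0,0,0,0,0,-1]' 40
```

```text
time_s: 20.4
ee_pos: [0.5458, -0.2305, 0.0647]
eef_rot: [3.14, -0.007, 1.513]
force: [4.7, 31.6, 20.0]
grip_width: 0.0111
grip_force: 40.0
time_s: 20.6
ee_pos: [0.5458, -0.2304, 0.0646]
eef_rot: [3.14, -0.007, 1.513]
force: [4.7, 30.8, 19.0]
grip_width: 0.0113
grip_force: 40.0
```

Home: the force rises at the predicted position. Next I release, rise, and go over the knob.

```bash
python3 -m pendant '[0,0,0,0,0,0,-0.2, 0,0,0,0,0,0,0.06, 0,0,0,0,0,0,0.06, 0,0,-0.06,0,0,0,0.06, 0,0,-0.12,0,0,0,0.06, 0,0,-0.2,0,0,0,0.06, 0,0,-0.2,0,0,0,0.06]' 15
python3 - <<'E'
from h import *
from h import *
w=vision.camera('wrist'); e,R=tool()
print(e,status.get_obs()['eef_rot'],goto([.441,-.198,.16],1.511))
cv2.imwrite('pics/w7.png',cv2.resize(w['pixels'][40:340,60:460],(800,600),interpolation=2)[:,:,::-1]); pickle.dump(w,open('w7.pkl','wb'))
E
```

```text
time_s: 21.3
ee_pos: [0.5459, -0.2363, 0.1686]
eef_rot: [3.135, 0.003, 1.511]
force: [-0.1, -0.9, 0.6]
grip_width: 0.05
grip_force: 0.0
[ 0.54509305 -0.23586757  0.16563188] [3.13813566e+00 1.64053767e-03 1.51080774e+00] [ 6.310e-02 -2.124e-01  1.040e-02  2.200e-03  1.000e-03 -1.000e-04]
```

View pics/w7.png

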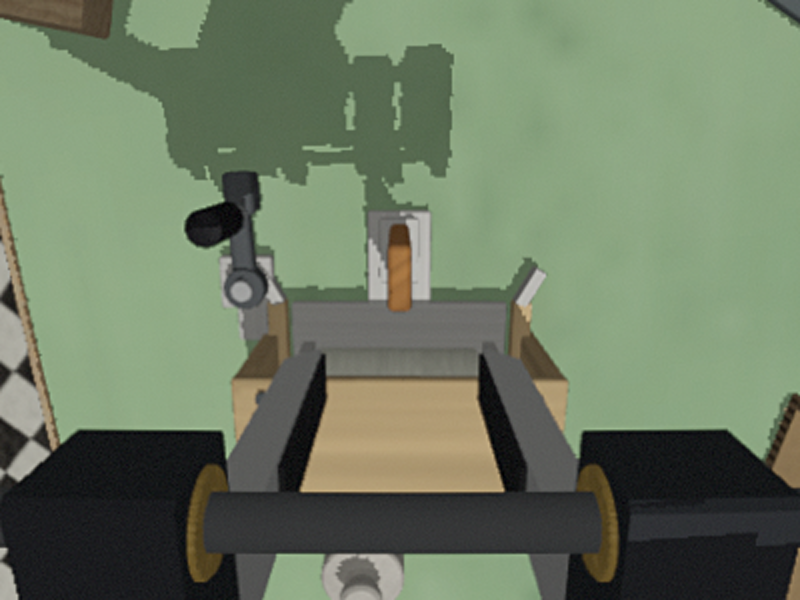

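The carrier is in the bay with its tail end at (400,212), and the lever is open with its bar up to (240,180) and the knob top at (203,228).

Run:
```python
from h import *
c=pickle.load(open('w7.pkl','rb')); g=lambda l:[(60+x/2,40+y/2) for x,y in l]
y=-1.631; B=np.array([[np.cos(y),-np.sin(y)],[np.sin(y),np.cos(y)]]); b=np.array([.540,-.3115])
f=lambda l,z:((onz(c,g(l),z)[:,:2]-b)@B*1000).round(1).tolist()
print('tail',f([(369,212),(430,210)],.008),'pivot',f([(243,290)],.03),'bar end',f([(240,180)],.026),'knob top',f([(203,228)],.088),onz(c,g([(203,228)]),.088))
print(goto([.442,-.198,.165],1.511))
```

```text
tail [[-106.7, -16.5], [-107.9, 21.3]] pivot [[-62.5, -91.9]] bar end [[-127.5, -90.4]] knob top [[-108.1, -93.7]] [[ 0.45300296 -0.19797822  0.088     ]]
[ 6.320e-02 -2.104e-01  4.000e-04  2.200e-03  1.000e-03 -1.000e-04]
```

```bash
python3 -m pendant '[0.03,-0.08,0,0,0,0,0.06, 0.062,-0.16,0,0,0,0,0.06, 0.062,-0.194,0,0,0,0,0.06, 0.062,-0.194,0.05,0,0,0,0.06, 0.062,-0.194,0.13,0,0,0,0.06, 0.062,-0.194,0.2,0,0,0,0.06, 0.062,-0.194,0.224,0,0,0,0.06, 0.062,-0.194,0.224,0,0,0,-1, 0.062,-0.194,0.224,0,0,0,-1, 0.062,-0.194,0.224,0,0,0,-1, 0.062,-0.194,0.224,0,0,0,-1, 0.062,-0.194,0.224,0,0,0,-1]' 15
python3 - <<'E'
from h import *
e,R=tool(); print(e,status.get_obs()['grip_width'])
b=np.array([.540,-.3115]);y=-1.631;B=np.array([[np.cos(y),-np.sin(y)],[np.sin(y),np.cos(y)]])
pv=b+B@[-.062,-.095]; l=B.T@(e[:2]-pv); print(np.hypot(*l),np.arctan2(-l[0],l[1]))
for a in [1.4,1.1,.8,.5,.25,0,-.06]:
    p=pv+.0455*B@[-np.sin(a),np.cos(a)]; print(a,goto([p[0],p[1],e[2]]))
E
```

```text
time_s: 22.55
ee_pos: [0.4501, -0.1987, 0.0526]
eef_rot: [3.14, 0.001, 1.511]
force: [0.4, 1.2, 5.5]
grip_width: 0.0192
grip_force: 15.0
[ 0.45009841 -0.19874651  0.05255565] 0.019201341150740014
0.04516576073659211 1.6045184163416546
1.4 [-0.0006  0.0185  0.    ]
1.1 [-0.0092  0.0443  0.0001]
0.8 [-0.025   0.0664  0.0001]
0.5 [-0.0467  0.0829  0.0002]
0.25 [-0.0678  0.0912  0.0002]
0 [-0.0903  0.094   0.0002]
-0.06 [-0.0958  0.0938  0.0002]
```

```bash
python3 -m pendant '[-0.001,0.018,0,0,0,0,-1, -0.009,0.044,0,0,0,0,-1, -0.025,0.066,0,0,0,0,-1, -0.047,0.083,0,0,0,0,-1, -0.068,0.091,0,0,0,0,-1, -0.09,0.094,0,0,0,0,-1, -0.096,0.094,0,0,0,0,-1, -0.1,0.094,0,0,0,0,-1, -0.1,0.094,0,0,0,0,-1, -0.1,0.094,0,0,0,0,-1]' 15
python3 - <<'E'
from h import *
e,R=tool(); print(e)
b=np.array([.540,-.3115]);y=-1.631;B=np.array([[np.cos(y),-np.sin(y)],[np.sin(y),np.cos(y)]])
pv=b+B@[-.062,-.095]; l=B.T@(e[:2]-pv); print(np.hypot(*l),np.arctan2(-l[0],l[1]))
E
```

```text
time_s: 23.55
ee_pos: [0.4945, -0.2512, 0.0517]
eef_rot: [3.139, 0.0, 1.511]
force: [7.1, 0.2, -5.6]
grip_width: 0.0187
grip_force: 15.0
[ 0.49445385 -0.2512195   0.05173956]
0.04613625735175045 -0.09919748372324176
```

```bash
python3 -m pendant '[-0.004,0,0,0,0,0,-1, -0.008,0,0,0,0,0,-1, -0.012,0,0,0,0,0,-1, -0.012,0,0,0,0,0,-1]' 25
python3 - <<'E'
from h import *
w=vision.camera('wrist'); cv2.imwrite('pics/w8.png',cv2.resize(w['pixels'][40:340,60:460],(800,600),interpolation=2)[:,:,::-1]); pickle.dump(w,open('w8.pkl','wb'))
E
```

```text
time_s: 23.95
ee_pos: [0.4942, -0.2562, 0.0516]
eef_rot: [3.139, -0.001, 1.512]
force: [9.7, 5.2, -4.4]
grip_width: 0.0163
grip_force: 21.8
```

```bash
python3 -m pendant '[0,0,0,0,0,0,-0.3, 0,0,0,0,0,0,-0.3, 0,0,-0.06,0,0,0,-0.3, 0,0,-0.12,0,0,0,-0.3, 0.06,0,-0.14,0,0,0,-1, 0.09,0,-0.14,0,0,0,-1, 0.09,0,-0.14,0,0,0,-1]' 15
python3 - <<'E'
from h import *
w=vision.camera('wrist'); b=np.array([.540,-.3115]);y=-1.631;B=np.array([[np.cos(y),-np.sin(y)],[np.sin(y),np.cos(y)]])
for k in ['lever_knob','cam_lever']:
  for x in silhouettes(k,w)[:2]:
    v,u=np.nonzero(x['region']); print(k,x['score'],x['extent'],[u.mean(),v.mean()])
for n,X in [('shut',[-.062,-.050]),('0.3',[-.062-.0133,-.095+.043])]:
  p=b+B@X; print(n,proj(w,[[*p,z] for z in (.042,.088)]).round(0).tolist())
print(goto([.495,-.222,.055],1.511))
E
```

```text
time_s: 24.7
ee_pos: [0.4956, -0.2108, 0.1211]
eef_rot: [-3.141, -0.0, 1.513]
force: [1.3, 0.7, 0.0]
grip_width: 0.0124
grip_force: 0.0
lever_knob 0.94 [207.9, 201.2, 286.7, 245.1] [np.float64(246.7563862928349), np.float64(218.598753894081)]
cam_lever 0.79 [210.3, 200.2, 284.2, 248.1] [np.float64(246.64598301763553), np.float64(219.0124101894187)]
shut [[260.0, 221.0], [260.0, 240.0]]
0.3 [[258.0, 208.0], [258.0, 225.0]]
[-0.0189  0.0005  0.1313 -0.0008 -0.0002  0.0002]
```

```bash
python3 -m pendant '[-0.01,0,0.05,0,0,0,-1, -0.01,0,0.13,0,0,0,-1, -0.019,0,0.13,0,0,0,-1, -0.027,0,0.13,0,0,0,-1, -0.034,0,0.13,0,0,0,-1, -0.04,0,0.13,0,0,0,-1, -0.044,0,0.13,0,0,0,-1, -0.044,0,0.13,0,0,0,-1]' 15
```

```text
time_s: 25.65
ee_pos: [0.4944, -0.2272, 0.0564]
eef_rot: [-3.138, -0.013, 1.512]
force: [4.8, 52.0, -3.4]
grip_width: 0.0009
grip_force: 25.6
```

```bash
python3 -m pendant '[0.03,0,0,0,0,0,-1, 0.05,0,-0.05,0,0,0,-1, 0.05,0,-0.15,0,0,0,-1, 0.05,0,-0.25,0,0,0,-1, 0.1,0,-0.35,0,0,0,-1, 0.2,0,-0.45,0,0,0,-1, 0.3,0,-0.45,0,0,0,-1, 0.3,0,-0.45,0,0,0,-1, 0.3,0,-0.45,0,0,0,-1]'
python3 - <<'E'
from h import *
w=vision.camera('wrist'); b=np.array([.540,-.3115]);y=-1.631;B=np.array([[np.cos(y),-np.sin(y)],[np.sin(y),np.cos(y)]])
t=vision.camera('top'); s=vision.camera('side')
for n,c in [('w',w),('t',t),('s',s)]:
  for k in ['cam_lever','full_roll','empty_core','pot','steel_weight','glue_bottle','carrier']:
    print(n,k,[(round(float(x['score']),2),x['extent']) for x in silhouettes(k,c)[:1]])
  for a in (0,.15): 
    p=b+B@[-.062-.045*np.sin(a),-.095+.045*np.cos(a)]; q=b+B@[-.062-.07*np.sin(a),-.095+.07*np.cos(a)]
    print('  lever',a,proj(c,[[*p,.088],[*q,.02]]).round(0).tolist())
  print('  tail',proj(c,[[*(b+B@[-.107,k]),.008] for k in (-.02,.02)]).round(0).tolist())
E
```

```text
time_s: 26.55
ee_pos: [0.5038, -0.083, 0.2849]
eef_rot: [3.137, 0.001, 1.514]
force: [0.5, -0.8, -0.2]
grip_width: 0.0007
grip_force: 0.0
w cam_lever [(0.51, [228.4, 243.6, 233.2, 256.3])]
w full_roll [(0.46, [153.0, 0.0, 216.6, 54.1])]
w empty_core []
w pot [(0.76, [155.2, 0.0, 216.2, 57.0])]
w steel_weight []
w glue_bottle []
w carrier [(0.78, [282.5, 224.5, 300.7, 257.5])]
  lever 0 [[259.0, 272.0], [273.0, 252.0]]
  lever 0.15 [[259.0, 268.0], [273.0, 246.0]]
  tail [[276.0, 225.0], [299.0, 225.0]]
t cam_lever [(0.55, [311.6, 205.6, 315.8, 232.2])]
t full_roll [(0.41, [325.9, 205.2, 326.9, 208.7])]
t empty_core [(0.89, [99.8, 192.4, 138.9, 204.2])]
t pot [(0.58, [180.5, 229.9, 203.7, 254.6])]
t steel_weight [(0.87, [366.8, 196.4, 392.3, 217.4])]
t glue_bottle [(0.84, [140.2, 146.7, 169.4, 176.7])]
t carrier [(0.84, [298.3, 180.0, 325.1, 223.1])]
  lever 0 [[316.0, 212.0], [313.0, 206.0]]
  lever 0.15 [[314.0, 212.0], [310.0, 206.0]]
  tail [[298.0, 204.0], [299.0, 192.0]]
s cam_lever []
s full_roll [(0.7, [281.4, 158.7, 307.3, 175.6])]
s empty_core [(0.87, [170.0, 242.2, 196.8, 268.9])]
s pot [(0.71, [254.8, 218.9, 278.9, 256.0])]
s steel_weight [(0.55, [311.4, 151.0, 314.7, 167.6])]
s glue_bottle [(0.6, [164.7, 163.0, 191.2, 242.5])]
s carrier [(0.94, [268.0, 158.1, 306.3, 190.3])]
  lever 0 [[295.0, 165.0], [289.0, 179.0]]
  lever 0.15 [[295.0, 166.0], [287.0, 180.0]]
  tail [[281.0, 186.0], [273.0, 183.0]]
```

```bash
python3 -c "
from station import order
print(order.hand_in())"
```

```text
the job is handed in; nothing more can be done
None
```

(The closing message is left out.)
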